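# Turn the plaque over on its drying easel and wind the timer

### The arm

A 7-joint arm with a two-finger parallel gripper is mounted at the origin on the work surface. World frame = base frame: x ahead of the robot, y to its left, z up, the work surface at z = 0. Lengths are in m, angles in rad, forces in N, time in s.
With the tool pointing down it reaches from about 0.35 to 0.9 m from the base axis. Payload 7.2 kg.
Tool frame: the origin (TCP) lies on the centre line of the jaws, within the pads' length; the fingertips stand tip_reach ahead of it and the grasp point (between the pads) lies 2 mm behind it (tip_reach is the distance from the TCP to the fingertips, in m); z points along the fingers, y is the direction in which the jaws open and shut (so a half turn about z gives the same grasp; the last joint's range is limited). The gripper opens to 85 mm and grips with 20 to 120 N. Pads are 22 mm wide; open, the fingers measure 114 mm over their backs; the gripper's body (76 mm by 85 mm) begins 54 mm behind the grasp point. The pads swing forward as they close: fully open they stand 13 mm farther back than shut.
Start: joints at [1.157, 0.411, -0.013, 1.596, 0.006, 1.134, -0.082], TCP at [0.212, -0.588, 0.248] pointing down, gripper open.
Joint ranges: [-2.95, 2.95], [-0.29, 1.99], [-1.47, 1.44], [0.14, 2.54], [-1.03, 4.17], [0.13, 1.85], [-2.86, 2.86]. Speed limits (rad/s): [2.39, 2.39, 3.01, 3.01, 3.14, 3.14, 3.14].

### API

Orientations are given as a unit quaternion [x, y, z, w].
In Python, from bench import * gives the robot as it stands.
- The arm moves only by the tool send_rows, never from a script. Its arguments are lists of equal length, an entry for each row: "travel": the shift along the tool's x, y, z scaled (see below), a list of three; "delta_rot": the turn, a rotation vector about the tool's x, y, z scaled (see below), a list of three. A call has 1 to 20 rows; each row shifts and turns the commanded pose from where the row before left it, along the tool's axes as they then stand; what a row does not reach is not made up. The controller multiplies each number of a shift by 0.04 m and each number of a turn by 5 degrees. A row lasts 1/10 s, in which the tool goes at most 50 mm and 8.59 degrees, less where a joint would pass 70% of its speed; a pose out of reach is approached as far as the arm can. A call with a number of a shift or a turn outside -1 to 1 is refused whole. A call with a gripper value outside its range is refused whole. "jaw" is the gripper's target within -1 to 1 (fully open at 1, half-way at 0, shut at -1), set as the call begins (left out, the last holds). The fingers move at their own pace and stop on an object; "force" is the grip in N (left out, the last holds). Time passes only in rows, so rows that do not move let the fingers close. It gives the time, the measured TCP pose, the force and the opening at its end, in the units of the state.
- sense(): the state, without advancing time (a new reading comes with each control period).
- get_image(name): name is "scene" or "top" or "wrist"; returns a dict with "color" (480x640x3 uint8, blue, green, red), "range_z" (480x640 float32, m along the optical axis (not along the pixel's ray), 0 where there is no reading), "K" (3x3 intrinsics, pixels), "k1" (the pictures are not rectified: a ray, as slopes to the right and down, at radius r is drawn at 1 + k1 r^2 times it, then the intrinsics apply), "rvec" (rotation vector, rad) and "tvec" (3), from world to camera coordinates, as OpenCV has them. Camera axes: x right, y down, z forward; pixel columns grow to the right and rows downward; lengths in m; the calibration is good to about 2 mm. A picture is of the moment at which its call begins.
- close_job(): hands the job in, once; it reports no verdict.
Trained networks look in a picture, given as the dict that the camera call returned (one of the last four; its "shot" number tells which), for a name from the list of things; names that differ only in an ending like _2 or _b are one class to them, and where a whole thing is asked for, a point or a joint stands for the part that bears it (a point fixed in the world has none). Each returns a list of dicts, best first, with "conf" (0 to 1); they miss things now and then, are a little off and sometimes report something else, mostly with a low value. They report only what shows in the picture. A call takes as long as a camera call.
- regions_of(picture, name): "region" (480x640 bool, what is visible of it) and "uv" ([column, row] in pixels, amid what is visible of it).
The state is a dict: "time_s": time; "joint_pos": joint angles; "qvel": joint speeds; "tau": joint torques, N m; "eef_pos": TCP position; "ee_rot": TCP orientation; "force": force on the tool from outside, world axes, zero at the start; "ft_torque": the same for the moment, N m; "grip_width": finger opening in m.
Only numpy, scipy, OpenCV 4.12 (cv2) and the standard library are available. Lean on these libraries where they do the work, as an engineer would, in place of code of your own. Each camera call takes 0.05 s, during which the arm holds its last target. There are 200 camera calls.

### The job

The coating on the boss side of the metal plaque has dried: turn the plaque over so that its other face, the one with the long bar, looks outward, and set it gently, without letting it drop, back on the easel with a 100 mm edge fully down on the ledge, between the two end stops and leaning flat on the rails. Then let go of it and wind the timer beside it clockwise (seen from above) by its winged key, in as many partial turns as you need, until it comes to its stop. Leave the bottle, the pot, the whetstone and the file where they are.

Things in the scene. Friction and masses are not known exactly. Their poses are not given: they have to be found in the camera images.
- plaque: Metal plaque 100 wide (x), 120 high (y), 5 mm thick (z), about 0.25 kg. Origin: slab centre. +z: face with a round boss (52 diameter, 5 high, central); -z: face with a long bar (10 wide, 64 along y, 6 high, central). Both faces are plain within 25 mm of the 100 mm edges. Starts leaning on the easel, y up the slope, boss outward.
- back_bar (a point): Point on the plaque: middle of the outer surface of the long bar, 8.5 mm from the plaque's centre along its -z.
- easel: Fixed easel, 110 (x) x 160 mm (y), origin at bench height; its +x (outward) looks to the robot's left. The plaque leans 30 deg from vertical, top towards -x, on two 12 mm rails, 42 mm either side of the middle, ending 45 mm below its top edge. Ledge square to the rails, reaching 23 mm out; 24 mm high end stops on it, 116 mm apart.
- seat (a point): Centre of the plaque when home: 85 mm above the bench, 60 mm up the slope from the ledge. x along the ledge, y up the slope (30 deg from vertical), z square to the rails, outward (to the easel's +x and up). Rail surfaces at z = -2.5 mm. At the start the plaque's axes agree with these; turned over about its long axis, its x and z are reversed.
- timer_key (a joint): Turn of the timer's key, rad: grows clockwise seen from above, up to the stop at 2.6 (fully wound). A spring and a stiffer brake: it stays where it is left; about 0.2 N m turns it.
- key_grip (a point): Point on the key's vertical axis, 75 mm above the bench, turning with the key. Wing: an upright flat steel bar 64 long (this point's x), 10 thick (y), from 55 to 87 mm above the bench, on a fixed white timer box 110 x 110 x 45 mm high. z up.
- bottle: Small closed white bottle standing, 52 diameter, 100 mm high; origin at its foot. Leave it.
- whetstone: Grey stone block 60 (x) x 90 (y) x 35 mm high; origin under its centre. Leave it.
- pot: Closed blue pot, 76 diameter, 85 mm high; origin at its foot. Leave it.
- flat_file: Flat file lying, 240 long with a wooden handle 26 wide, 20 mm high; origin on the bench beneath it, x along the blade. Leave it.

How it is judged:
On the way, in this order (a step that is already met when the one before it is completed fails the run):
1. the plaque is home on the easel with the bar side outward, let go and at rest (x of plaque in the frame of seat between -0.012 and 0.012 m and y of plaque in the frame of seat between -0.006 and 0.006 m and z of plaque in the frame of seat between -0.006 and 0.008 m and angle between the z axis of plaque and the z axis of seat, either way round below 0.14 rad and angle between the x axis of plaque and the x axis of seat, either way round below 0.14 rad and z of back_bar in the frame of seat above 0.003 m and linear speed of plaque below 0.02 m/s and angular speed of plaque below 0.1 rad/s and contact force between the fingers and plaque below 0.05 N), for 0.2 s.
2. then the key is wound to its stop (value of joint timer_key above 2.45 rad), for 0.2 s.
At the end, for the whole second after the job is handed in: Plaque on the easel, long bar outward: centre within 12 mm of the seat along the ledge, 6 mm along the slope, 6 mm in to 8 mm out; within 0.14 rad of the slope and of square to the ledge; released, at rest. Key over 2.45 rad (stop 2.6) (all of step 1 and value of joint timer_key above 2.45 rad); the robot touches nothing.
It fails at once if a bystander (bottle, whetstone, pot, file) is moved more than 25 mm or the bottle or pot is tipped (distance of any of bottle, whetstone, pot, flat_file from where it was at the start of the episode above 0.025 m or angle between any of bottle, pot's own z axis and vertical above 0.4 rad).
It fails at once if the plaque is set down or pressed hard: over 70 N between plaque and easel (contact force between plaque and easel above 70 N).
It fails at once if the plaque is let fall from more than about 10 mm (moving at over 0.4 m/s with no finger on it) (linear speed of plaque above 0.4 m/s and contact force between the fingers and plaque below 0.05 N).
It also fails if it takes over 72 s, if anything falls off the work surface, if the arm or the gripper's body presses on something with over 40 N, if the wrist force passes 120 N, or if a joint passes its speed limit or range.

## Working session

There is one attempt and no reset: what is moved stays moved. The work goes in short steps, Python scripts to look and compute and a tool call to move; the robot and the scene stay as the last step left them, time stands still between calls to the robot, and variables do not carry over. Pictures are saved under pics/ and viewed, about 8 in all and at most 12, crops included, and the job is handed in when it is done.

Besides the shell and the picture viewer there is one more tool, called after "Call:" by a JSON object that holds its "method" and its "body". send_rows: Moves the arm, as the interface text tells. Its arguments: {"type":"object","properties":{"travel":{"type":"array","items":{"type":"array","items":{"type":"number","minimum":-1,"maximum":1}}},"delta_rot":{"type":"array","items":{"type":"array","items":{"type":"number","minimum":-1,"maximum":1}}},"jaw":{"type":"number"},"force":{"type":"number"}},"required":["travel","delta_rot"]}

```bash
ls; mkdir -p pics; cat > h.py <<'E'
from bench import *
import numpy as np, cv2
from scipy.spatial.transform import Rotation as R
np.set_printoptions(precision=4,suppress=True)
def pts(p,mask=None,step=1):
    """world points of pixels in mask -> Nx3"""
    d=p["range_z"]; m=(d>0) if mask is None else (mask&(d>0))
    v,u=np.nonzero(m); K=p["K"]; k=p["k1"]
    x=(u-K[0,2])/K[0,0]; y=(v-K[1,2])/K[1,1]
    a,b=x.copy(),y.copy()
    for _ in range(8):
        s=1+k*(a*a+b*b); a,b=x/s,y/s
    z=d[v,u]; C=np.c_[a*z,b*z,z]
    Rm=cv2.Rodrigues(np.array(p["rvec"],float))[0]
    return (C-np.array(p["tvec"]).ravel())@Rm, np.c_[u,v]
def look(n,f=None):
    p=get_image(n)
    if f: cv2.imwrite("pics/"+f,p["color"])
    return p
E
python3 - <<'E'
from h import *
s=sense(); print(s)
for n in("scene","top"):
    p=look(n,n+"0.png")
    for name in("plaque","easel","timer_key","key_grip","bottle","pot","whetstone","flat_file"):
        r=regions_of(p,name)
        for q in r[:2]:
            P,_=pts(p,q["region"])
            print(n,name,round(q["conf"],2),q["uv"],q["region"].sum(),np.median(P,0) if len(P) else "",P.min(0) if len(P) else "",P.max(0) if len(P) else "")
E
```

```text
pics
{'time_s': 0.0, 'joint_pos': array([ 1.1568,  0.4119, -0.0127,  1.597 ,  0.0056,  1.1343, -0.0822]), 'qvel': array([-0.0006, -0.0003, -0.0011,  0.0004,  0.0004, -0.0006,  0.0006]), 'tau': array([  0.0001, -60.0628,   0.6821, -29.9416,   0.0138,   0.0104,
         0.    ]), 'eef_pos': array([ 0.2116, -0.5876,  0.2474]), 'ee_rot': array([ 0.9851,  0.1721, -0.0002, -0.0008]), 'force': array([-0.0803, -0.5433, -0.2115]), 'ft_torque': array([-0.0219,  0.0885, -0.0252]), 'grip_width': 0.08571918255140382}
scene plaque 0.68 [314.3, 309.3] 1564 [0.648 0.184 0.089] [ 0.567   0.0761 -0.0031] [0.6996 0.2222 0.1431]
scene easel 0.89 [313.8, 330.3] 1536 [0.6815 0.2255 0.0174] [ 0.5578  0.1442 -0.001 ] [0.7334 0.2597 0.0944]
scene timer_key 0.75 [237.7, 229.5] 177 [ 0.676  -0.1415  0.0774] [ 0.6465 -0.1623  0.0393] [ 0.7064 -0.1276  0.0949]
scene timer_key 0.25 [215.6, 163.5] 749 [ 0.5903 -0.403   0.0618] [ 0.5481 -0.4606 -0.006 ] [ 0.6225 -0.3794  0.0928]
scene key_grip 0.69 [234.5, 229.1] 147 [ 0.6767 -0.1407  0.0774] [ 0.6505 -0.1581  0.0491] [ 0.7064 -0.1276  0.0949]
scene bottle 0.94 [39
[... 1147 characters left out ...]
6451 -0.1607  0.0451] [ 0.7036 -0.1268  0.0928]
top bottle 0.62 [128.9, 197.0] 654 [0.5856 0.4258 0.069 ] [ 0.5635  0.4094 -0.0013] [0.6188 0.4734 0.108 ]
top bottle 0.61 [321.2, 256.4] 1060 [0.4645 0.0004 0.0363] [ 0.4317 -0.043   0.0038] [0.4976 0.045  0.0428]
top pot 0.65 [519.5, 211.1] 1265 [ 0.5789 -0.4098  0.0838] [ 0.5439 -0.4548 -0.0028] [ 0.6286 -0.3822  0.0915]
top pot 0.53 [321.6, 256.9] 1087 [0.4648 0.0007 0.0363] [ 0.4337 -0.043   0.0017] [0.4966 0.0471 0.0428]
top whetstone 0.78 [320.6, 257.6] 1107 [0.4647 0.0014 0.0362] [ 0.4315 -0.0453  0.0026] [0.4966 0.0481 0.0428]
top flat_file 0.66 [308.8, 304.9] 1165 [0.3692 0.0295 0.0172] [ 0.3496 -0.0773 -0.0016] [0.3862 0.1664 0.0277]
```

```bash
python3 - <<'E'
from h import *
a=cv2.imread("pics/scene0.png")[130:430,150:450];b=cv2.imread("pics/top0.png")[80:330,80:560]
a=cv2.resize(a,(600,600)); cv2.imwrite("pics/a.png",a); cv2.imwrite("pics/b.png",cv2.resize(b,(800,417)))
p=look("top");ps=look("scene")
P=[];
for q in (p,ps):
    X,_=pts(q); m=(abs(X[:,0]-.645)<.1)&(abs(X[:,1]-.19)<.09)&(X[:,2]>.006)&(X[:,2]<.2);P.append(X[m])
    # plaque plane points
    r=regions_of(q,"plaque")[0]["region"]
    Y,_=pts(q,r); Y=Y[(Y[:,2]>.04)]
    from itertools import count
    best=None;rng=np.random.default_rng(0)
    for _ in range(400):
        t=Y[rng.choice(len(Y),3,False)];n=np.cross(t[1]-t[0],t[2]-t[0])
        if np.linalg.norm(n)<1e-6: continue
        n/=np.linalg.norm(n);i=abs((Y-t[0])@n)<.002
        if best is None or i.sum()>best.sum():best=i
    Z=Y[best];c=Z.mean(0);n=np.linalg.svd(Z-c)[2][2];n*=np.sign(n[1])
    print(len(Y),best.sum(),c,n,"tilt",np.degrees(np.arcsin(n[2])),"yaw",np.degrees(np.arctan2(n[0],n[1])))
    # timer box top & key
    b=X[(abs(X[:,0]-.675)<.09)&(abs(X[:,1]+.142)<.09)&(X[:,2]>.035)]
    box=b[(b[:,2]<.053)];print("box",len(box),box.min(0),box.max(0),cv2.minAreaRect(box[:,:2].astype(np.float32)))
    k=b[(b[:,2]>.075)];print("key",len(k),k.mean(0),cv2.minAreaRect(k[:,:2].astype(np.float32)),np.median(k[:,2]))
E
```

```text
1044 789 [0.6425 0.1821 0.0976] [-0.1172  0.858   0.5001] tilt 30.006240016180445 yaw -7.77763499682443
box 2242 [ 0.6029 -0.2154  0.0351] [ 0.7457 -0.072   0.053 ] ((0.67491215467453, -0.14348945021629333), (0.11085157841444016, 0.11179644614458084), 33.04524612426758)
key 170 [ 0.6736 -0.1435  0.0863] ((0.6744875907897949, -0.14421294629573822), (0.06320138275623322, 0.01093692984431982), 25.697246551513672) 0.08685546226816675
1415 731 [0.6479 0.1818 0.0913] [-0.1265  0.8526  0.507 ] tilt 30.463321945692673 yaw -8.441050632555552
box 1079 [ 0.6039 -0.2162  0.035 ] [ 0.7484 -0.0703  0.053 ] ((0.6764665246009827, -0.14444038271903992), (0.11429497599601746, 0.11255598068237305), 33.01041793823242)
key 99 [ 0.6759 -0.1439  0.0846] ((0.674525260925293, -0.1445734202861786), (0.06434911489486694, 0.01548538263887167), 27.316431045532227) 0.08477477104551606
```

View pics/a.png

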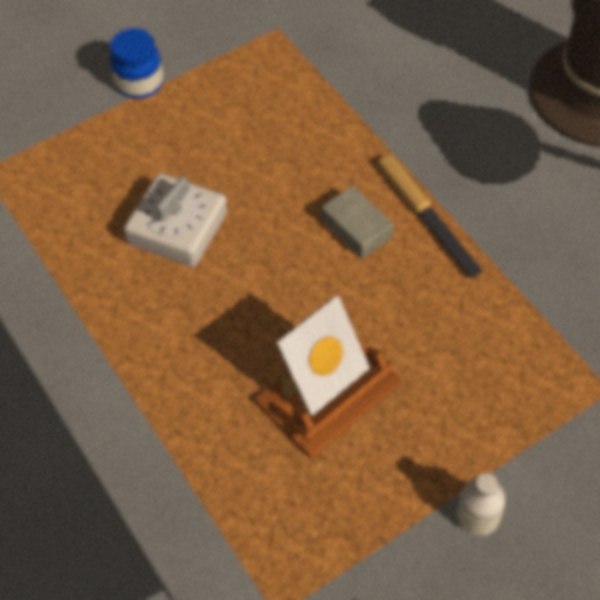

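View pics/b.png

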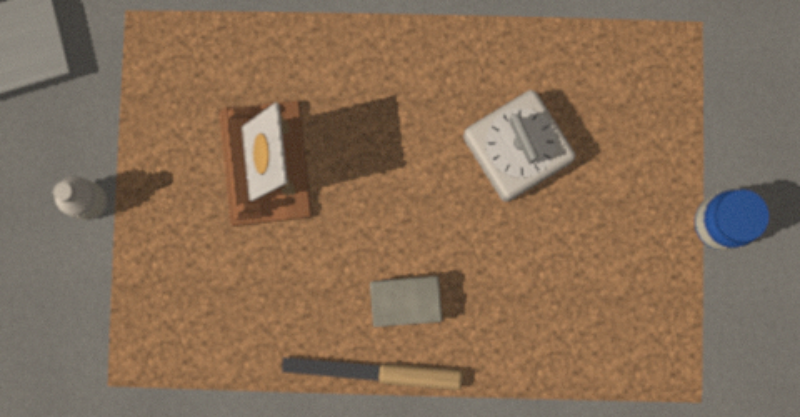

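```bash
cat >> h.py <<'E'
def seat(c=(.645,.187,.085),yaw=-8.0):
    a=np.radians(yaw); out=np.array([np.sin(a),np.cos(a),0]); up=np.array([0,0,1.])
    z=np.cos(np.pi/6)*out+.5*up; y=np.cos(np.pi/6)*up-.5*out
    return np.array(c,float),np.c_[np.cross(y,z),y,z]
def plan(p,Rm,N,p0=None,R0=None):
    """one repeated row (N times) taking tool from measured pose to (p,Rm)"""
    s=sense()
    p0=s["eef_pos"] if p0 is None else p0; R0=R.from_quat(s["ee_rot"]).as_matrix() if R0 is None else R0
    w=R.from_matrix(R0.T@Rm).as_rotvec(); S=sum(R.from_rotvec(w*k/N).as_matrix() for k in range(N))
    t=np.linalg.solve(S,R0.T@(p-p0))
    print("N",N,"travel",(t/.04).round(3).tolist(),"rot",(np.degrees(w/N)/5).round(3).tolist(),"t",s["time_s"],"q",s["joint_pos"],"F",s["force"],"w",s["grip_width"])
def tool(flip=False,F=None):
    f=1 if flip else -1
    return np.c_[f*F[:,0],f*F[:,2],-F[:,1]]
E
python3 - <<'E'
from h import *
c,F=seat()
plan(c+F@[0,.16,0.0],tool(False,F),30)
E
```

```text
N 30 travel [0.501, -0.457, 0.144] rot [0.199, 0.021, 0.077] t 1.2 q [ 1.1568  0.4111 -0.0127  1.5962  0.0056  1.1343 -0.0822] F [-0.3741 -0.2585 -0.575 ] w 0.0852862926720442
```

Call:
{"method": "send_rows", "body": {"travel": [[0.5,-0.46,0.14],[0.5,-0.46,0.14],[0.5,-0.46,0.14],[0.5,-0.46,0.14],[0.5,-0.46,0.14],[0.5,-0.46,0.14],[0.5,-0.46,0.14],[0.5,-0.46,0.14],[0.5,-0.46,0.14],[0.5,-0.46,0.14],[0.5,-0.46,0.14],[0.5,-0.46,0.14],[0.5,-0.46,0.14],[0.5,-0.46,0.14],[0.5,-0.46,0.14],[0.5,-0.46,0.14],[0.5,-0.46,0.14],[0.5,-0.46,0.14],[0.5,-0.46,0.14],[0.5,-0.46,0.14]], "delta_rot": [[0.2,0.02,0.08],[0.2,0.02,0.08],[0.2,0.02,0.08],[0.2,0.02,0.08],[0.2,0.02,0.08],[0.2,0.02,0.08],[0.2,0.02,0.08],[0.2,0.02,0.08],[0.2,0.02,0.08],[0.2,0.02,0.08],[0.2,0.02,0.08],[0.2,0.02,0.08],[0.2,0.02,0.08],[0.2,0.02,0.08],[0.2,0.02,0.08],[0.2,0.02,0.08],[0.2,0.02,0.08],[0.2,0.02,0.08],[0.2,0.02,0.08],[0.2,0.02,0.08]], "jaw": 0}}

```text
time_s: 3.2
eef_pos: [0.493, -0.1126, 0.2027]
ee_rot: [0.98, 0.1, -0.013, -0.174]
force: [1.0, -0.2, -0.8]
grip_width: 0.0428
```

```bash
python3 - <<'E'
from h import *
c,F=seat()
print(sense()["eef_pos"])
plan(c+F@[0,.16,0.0],tool(False,F),12)
E
```

```text
[ 0.493  -0.1126  0.2027]
N 12 travel [0.414, -0.375, 0.127] rot [0.165, 0.017, 0.059] t 3.2 q [ 0.5447  0.386  -0.2781  1.8154 -0.2343  1.1217 -0.9686] F [ 0.9647 -0.1987 -0.7554] w 0.042831031252538454
```

Call:
{"method": "send_rows", "body": {"travel": [[0.41,-0.38,0.13],[0.41,-0.38,0.13],[0.41,-0.38,0.13],[0.41,-0.38,0.13],[0.41,-0.38,0.13],[0.41,-0.38,0.13],[0.41,-0.38,0.13],[0.41,-0.38,0.13],[0.41,-0.38,0.13],[0.41,-0.38,0.13],[0.41,-0.38,0.13],[0.41,-0.38,0.13],[0,0,0],[0,0,0]], "delta_rot": [[0.165,0.02,0.06],[0.165,0.02,0.06],[0.165,0.02,0.06],[0.165,0.02,0.06],[0.165,0.02,0.06],[0.165,0.02,0.06],[0.165,0.02,0.06],[0.165,0.02,0.06],[0.165,0.02,0.06],[0.165,0.02,0.06],[0.165,0.02,0.06],[0.165,0.02,0.06],[0,0,0],[0,0,0]]}}

```text
time_s: 4.6
eef_pos: [0.6532, 0.1095, 0.2229]
ee_rot: [0.964, 0.067, -0.017, -0.258]
force: [-0.7, -0.3, 0.4]
grip_width: 0.0427
```

```bash
python3 - <<'E'
from h import *
c,F=seat()
s=sense();Rm=R.from_quat(s["ee_rot"]).as_matrix()
print(s["eef_pos"],"tcp in seat",(s["eef_pos"]-c)@F); print("tool axes in seat\n",F.T@Rm)
p=look("wrist","w1.png")
plan(c+F@[0,.16,0.0],tool(False,F),4)
X,uv=pts(p); 
Q=(X-c)@F
m=(abs(Q[:,0])<.09)&(Q[:,1]>-.07)&(Q[:,1]<.08)&(abs(Q[:,2])<.02)
print(m.sum(),Q[m].min(0),Q[m].max(0))
r=regions_of(p,"plaque")
for q in r[:2]:
    Y,_=pts(p,q["region"]);print(q["conf"],q["uv"],q["region"].sum(),((Y-c)@F).min(0) if len(Y) else 0,((Y-c)@F).max(0)if len(Y) else 0, np.median((Y-c)@F,0))
E
```

```text
[0.6532 0.1095 0.2229] tcp in seat [0.0027 0.1584 0.0015]
tool axes in seat
 [[-1.      0.0003 -0.0023]
 [ 0.0023  0.     -1.    ]
 [-0.0003 -1.     -0.    ]]
N 4 travel [0.018, 0.004, -0.007] rot [0.002, -0.008, -0.004] t 4.65 q [ 0.248   0.5881 -0.3575  1.5113 -0.3602  1.1402 -1.3278] F [ 0.3408 -1.0663 -0.5926] w 0.042589194406066774
7120 [-0.0798 -0.07   -0.02  ] [0.0627 0.0636 0.0199]
0.73 [335.9, 229.4] 1772 [-0.0523 -0.0582 -0.0148] [0.0471 0.0636 0.0039] [-0.0071  0.0608 -0.0025]
```

View pics/w1.png

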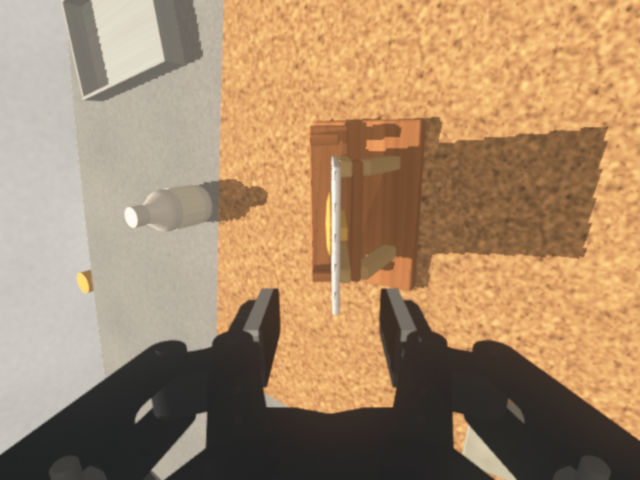

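```bash
python3 - <<'E'
from h import *
c,F=seat()
p=look("wrist")
q=regions_of(p,"plaque")[0]
Y,_=pts(p,q["region"]);Q=(Y-c)@F
m=Q[:,1]>.05;Q=Q[m]
print(len(Q),np.percentile(Q,[1,5,50,95,99],axis=0)); print("z vs x fit",np.polyfit(Q[:,0],Q[:,2],1),"y fit",np.polyfit(Q[:,0],Q[:,1],1))
r=cv2.minAreaRect(Q[:,[0,2]].astype(np.float32));print(r)
e=regions_of(p,"easel")[0];E,_=pts(p,e["region"]);D=(E-c)@F
# end stops / ledge: points near y~-.06 (ledge) outward z 0..0.025
m=(D[:,2]>.004)&(D[:,2]<.02)&(D[:,1]<-.03);print(np.histogram(D[m][:,1],bins=np.arange(-.08,-.03,.004)))
l=m&(abs(D[:,1]+.06)<.004);print("ledge y",np.median(D[l][:,1]),"x",np.percentile(D[l][:,0],[1,99]))
st=m&(D[:,1]>-.048);print("stop x",np.sort(D[st][:,0])[:: max(1,st.sum()//12)])
E
```

```text
1150 [[-0.0519  0.0594 -0.0056]
 [-0.0482  0.0601 -0.0055]
 [-0.0065  0.0613 -0.0029]
 [ 0.0391  0.0625 -0.0009]
 [ 0.0452  0.0629 -0.0009]]
z vs x fit [-0.003  -0.0032] y fit [0.0028 0.0613]
((-0.003048934042453766, -0.003226789878681302), (0.0047550261951982975, 0.09866642951965332), 89.9224853515625)
(array([   0,    0,    0,    0,   79, 2016,   19,   23,   22,   22,   55,
        326]), array([-0.08 , -0.076, -0.072, -0.068, -0.064, -0.06 , -0.056, -0.052,
       -0.048, -0.044, -0.04 , -0.036, -0.032]))
ledge y -0.05846712255970619 x [-0.0784  0.0535]
stop x [-0.0721 -0.0705 -0.0688 -0.0672 -0.0655 -0.0639  0.0532  0.0536  0.0542
  0.0559  0.0582  0.0604  0.0628]
```

```bash
sed -i 's/^def seat(.*/def seat(c=None,yaw=-8.0):/; s/return np.array(c,float),np.c_\[np.cross(y,z),y,z\]/F=np.c_[np.cross(y,z),y,z]; return np.array([.645,.187,.085])+F@[-.004,.0013,-.003],F/' h.py; python3 - <<'E'
from h import *
c,F=seat(); print(c)
plan(c+F@[0,.058,0.001],tool(False,F),10)
E
```

```text
[0.6494 0.1843 0.0846]
N 10 travel [0.017, 0.006, 0.25] rot [0.001, -0.004, -0.002] t 4.85 q [ 0.2489  0.5874 -0.3576  1.5116 -0.3604  1.1401 -1.3278] F [-0.1591  0.2525 -0.1955] w 0.042645622045912816
```

Call:
{"method": "send_rows", "body": {"travel": [[0.02,0.006,0.25],[0.02,0.006,0.25],[0.02,0.006,0.25],[0.02,0.006,0.25],[0.02,0.006,0.25],[0.02,0.006,0.25],[0.02,0.006,0.25],[0.02,0.006,0.25],[0.01,0.006,0.25],[0.01,0.006,0.25],[0,0,0],[0,0,0]], "delta_rot": [[0,0,0],[0,0,0],[0,0,0],[0,0,0],[0,0,0],[0,0,0],[0,0,0],[0,0,0],[0,0,0],[0,-0.04,0],[0,0,0],[0,0,0]]}}

```text
time_s: 6.05
eef_pos: [0.654, 0.1576, 0.1354]
ee_rot: [0.964, 0.067, -0.018, -0.258]
force: [-0.7, 0.1, -0.9]
grip_width: 0.0428
```

Call:
{"method": "send_rows", "body": {"travel": [[0,0,0],[0,0,0],[0,0,0],[0,0,0],[0,0,0],[0,0,0],[0,0,0],[0,0,0]], "delta_rot": [[0,0,0],[0,0,0],[0,0,0],[0,0,0],[0,0,0],[0,0,0],[0,0,0],[0,0,0]], "jaw": -1, "force": 30}}

```text
time_s: 6.85
eef_pos: [0.6544, 0.157, 0.1359]
ee_rot: [0.964, 0.067, -0.018, -0.258]
force: [0.6, -4.4, 5.4]
grip_width: 0.0043
```

```bash
python3 - <<'E'
from h import *
c,F=seat(); s=sense()
print("tcp in seat",(s["eef_pos"]-c)@F,"F seat",F.T@s["force"],s["grip_width"],s["time_s"]); print(F.T@R.from_quat(s["ee_rot"]).as_matrix())
E
```

```text
tcp in seat [-0.0012  0.0583  0.0015] F seat [-0.0063  6.8724 -1.1716] 0.0043091578702675794 6.85
[[-1.      0.001  -0.0008]
 [ 0.0008  0.0005 -1.    ]
 [-0.001  -1.     -0.0005]]
```

Call:
{"method": "send_rows", "body": {"travel": [[0,0,-0.05],[0,0,-0.1],[0,0,-0.25],[0,0,-0.25],[0,0,-0.25],[0,0,-0.25],[0,0,-0.25],[0,0,-0.25],[0,0,-0.25],[0,0,-0.25],[0,0,-0.25],[0,0,-0.25],[0,0,-0.25],[0,0,-0.25],[0,0,-0.1],[0,0,0]], "delta_rot": [[0,0,0],[0,0,0],[0,0,0],[0,0,0],[0,0,0],[0,0,0],[0,0,0],[0,0,0],[0,0,0],[0,0,0],[0,0,0],[0,0,0],[0,0,0],[0,0,0],[0,0,0],[0,0,0]], "force": 40}}

```text
time_s: 8.45
eef_pos: [0.6634, 0.0926, 0.2487]
ee_rot: [0.964, 0.067, -0.018, -0.258]
force: [0.3, -0.3, -2.3]
grip_width: 0.004
```

Call:
{"method": "send_rows", "body": {"travel": [[0,0,0],[0,0,0],[0,0,0],[0,0,0],[0,0,0],[0,0,0],[0,0,0],[0,0,0],[0,0,0],[0,0,0],[0,0,0],[0,0,0],[0,0,0],[0,0,0],[0,0,0],[0,0,0],[0,0,0],[0,0,0]], "delta_rot": [[0,0,-0.5],[0,0,-1],[0,0,-1],[0,0,-1],[0,0,-1],[0,0,-1],[0,0,-1],[0,0,-1],[0,0,-1],[0,0,-1],[0,0,-1],[0,0,-1],[0,0,-1],[0,0,-1],[0,0,-1],[0,0,-1],[0,0,-1],[0,0,-1]]}}

```text
time_s: 10.25
eef_pos: [0.6627, 0.0934, 0.2475]
ee_rot: [0.648, 0.716, 0.165, -0.199]
force: [0.9, 0.1, -2.0]
grip_width: 0.0038
```

```bash
python3 - <<'E'
from h import *
c,F=seat(); s=sense()
print("tcp in seat",(s["eef_pos"]-c)@F,s["force"],s["grip_width"],s["time_s"],s["joint_pos"]); print(F.T@R.from_quat(s["ee_rot"]).as_matrix())
E
```

```text
tcp in seat [-0.0005  0.187   0.0019] [ 0.9094  0.1424 -2.0015] 0.0038192834292299933 10.25 [ 0.473   0.6626 -0.7109  1.435  -0.1196  1.1847  0.0194]
[[-0.0409 -0.9992  0.0014]
 [ 0.0002 -0.0014 -1.    ]
 [ 0.9992 -0.0409  0.0003]]
```

Good direction; another ~92.3°.

Call:
{"method": "send_rows", "body": {"travel": [[0,0,0],[0,0,0],[0,0,0],[0,0,0],[0,0,0],[0,0,0],[0,0,0],[0,0,0],[0,0,0],[0,0,0],[0,0,0],[0,0,0],[0,0,0],[0,0,0],[0,0,0],[0,0,0],[0,0,0],[0,0,0],[0,0,0],[0,0,0]], "delta_rot": [[0,0,-1],[0,0,-1],[0,0,-1],[0,0,-1],[0,0,-1],[0,0,-1],[0,0,-1],[0,0,-1],[0,0,-1],[0,0,-1],[0,0,-1],[0,0,-1],[0,0,-1],[0,0,-1],[0,0,-1],[0,0,-1],[0,0,-1],[0,0,-1],[0,0,-0.45],[0,0,0]]}}

```text
time_s: 12.25
eef_pos: [0.6628, 0.0931, 0.2475]
ee_rot: [-0.065, 0.964, 0.258, -0.019]
force: [-0.0, 0.4, -2.7]
grip_width: 0.004
```

```bash
python3 - <<'E'
from h import *
c,F=seat(); s=sense()
print("tcp in seat",(s["eef_pos"]-c)@F,F.T@s["force"],s["grip_width"],s["time_s"],s["joint_pos"]); print(F.T@R.from_quat(s["ee_rot"]).as_matrix())
p=look("wrist","w2.png")
for q in regions_of(p,"plaque")[:1]:
    Y,_=pts(p,q["region"]);Q=(Y-c)@F;m=Q[:,1]>.12
    print(q["conf"],np.percentile(Q,[1,50,99],axis=0),np.polyfit(Q[:,0],Q[:,2],1))
for n in("scene","top"):
    q=regions_of(look(n,n+"2.png"),"plaque")[:1]
    print(n,[(a["conf"],a["uv"]) for a in q])
a=cv2.imread("pics/scene2.png")[220:420,220:420];cv2.imwrite("pics/m2.png",np.hstack([cv2.resize(a,(480,480)),cv2.imread("pics/w2.png")[:,160:480]]))
plan(c+F@[0,.062,0.0005],tool(True,F),16)
E
```

```text
tcp in seat [-0.0005  0.1871  0.0016] [-0.0376 -2.5437 -0.9544] 0.003954321998666688 12.25 [ 0.6601  0.8222 -1.1145  1.4209  0.2113  1.2121  1.3782]
[[ 1.     -0.005   0.0013]
 [ 0.0013  0.0004 -1.    ]
 [ 0.005   1.      0.0004]]
0.81 [[-0.0419 -0.0598 -0.0061]
 [ 0.0082  0.1885  0.0014]
 [ 0.0433  0.1971  0.0095]] [-0.0122  0.0016]
scene [(0.62, [292.5, 268.0])]
top [(0.98, [260.7, 159.3])]
N 16 travel [0.001, -0.002, 0.196] rot [-0.0, -0.0, -0.004] t 12.55 q [ 0.6598  0.821  -1.1142  1.4205  0.2109  1.212   1.3772] F [-0.5368 -0.012  -2.2584] w 0.004160493603261272
```

View pics/m2.png

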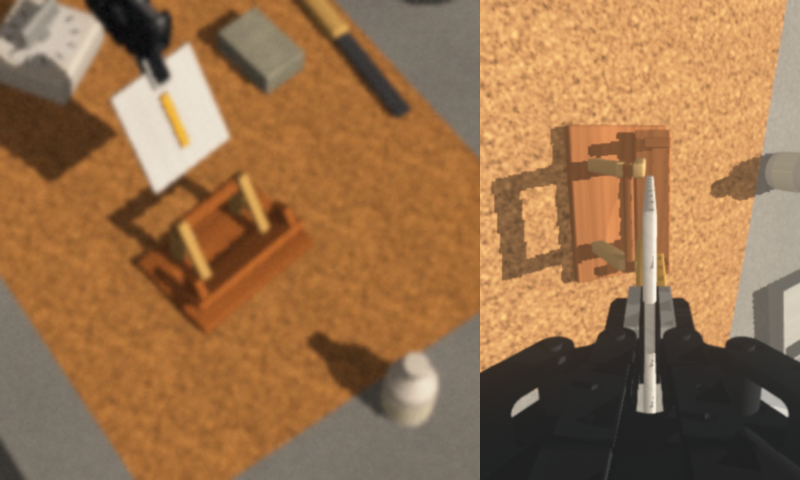

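Call:
{"method": "send_rows", "body": {"travel": [[0,0,0.1],[0,0,0.2],[0,0,0.2],[0,0,0.2],[0,0,0.2],[0,0,0.2],[0,0,0.2],[0,0,0.2],[0,0,0.2],[0,0,0.2],[0,0,0.2],[0,0,0.2],[0,0,0.2],[0,0,0.2],[0,0,0.2],[0,0,0.2],[0,0,0.1],[0,0,0]], "delta_rot": [[0,0,0],[0,0,0],[0,0,0],[0,0,0],[0,0,0],[0,0,0],[0,0,0],[0,0,0],[0,0,0],[0,0,0],[0,0,0],[0,0,0],[0,0,0],[0,0,0],[0,0,0],[0,0,0],[0,0,0],[0,0,0]]}}

```text
time_s: 14.35
eef_pos: [0.654, 0.1568, 0.1369]
ee_rot: [-0.065, 0.964, 0.258, -0.019]
force: [0.5, 0.2, -1.5]
grip_width: 0.0042
```

```bash
cat > st.py <<'E'
from h import *
c,F=seat(); s=sense()
print("tcp in seat",(s["eef_pos"]-c)@F,F.T@s["force"],s["ft_torque"],s["grip_width"],s["time_s"])
E
python3 st.py
```

```text
tcp in seat [-0.0007  0.0592  0.0019] [-0.49   -1.4164 -0.6239] [-0.8029 -0.0949  0.008 ] 0.0041530087121006976 14.35
```

Call:
{"method": "send_rows", "body": {"travel": [[0,0,0.01],[0,0,0.01],[0,0,0.01],[0,0,0]], "delta_rot": [[0,0,0],[0,0,0],[0,0,0],[0,0,0]]}}

```text
time_s: 14.75
eef_pos: [0.6541, 0.157, 0.1363]
ee_rot: [-0.065, 0.964, 0.258, -0.019]
force: [-0.0, 0.6, -2.6]
grip_width: 0.0041
```

```bash
python3 st.py
```

```text
tcp in seat [-0.0009  0.0586  0.0018] [-0.0464 -2.4943 -0.7892] [-0.8133 -0.0933  0.0037] 0.004055488464513778 14.75
```

Call:
{"method": "send_rows", "body": {"travel": [[0,0,0.02],[0,0,0.02],[0,0,0]], "delta_rot": [[0,0,0],[0,0,0],[0,0,0]]}}

```text
time_s: 15.05
eef_pos: [0.6544, 0.1571, 0.1361]
ee_rot: [-0.065, 0.964, 0.258, -0.018]
force: [-3.1, -5.3, 7.6]
grip_width: 0.004
```

```bash
python3 st.py
```

```text
tcp in seat [-0.0012  0.0584  0.0018] [ 3.7953  9.0242 -0.3919] [-0.8245  0.7173  0.4468] 0.003962319730637116 15.05
```

Call:
{"method": "send_rows", "body": {"travel": [[0,-0.02,0],[0,-0.02,0],[0,0,0]], "delta_rot": [[0,0,0],[0,0,0],[0,0,0]]}}

```text
time_s: 15.35
eef_pos: [0.6545, 0.1564, 0.1356]
ee_rot: [-0.065, 0.964, 0.258, -0.018]
force: [-3.0, -4.7, 7.6]
grip_width: 0.0039
```

```bash
python3 st.py
```

```text
tcp in seat [-0.0011  0.0583  0.0009] [3.6741 8.7237 0.1227] [-0.3489  0.6714  0.4104] 0.00392518728986852 15.35
```

Call:
{"method": "send_rows", "body": {"travel": [[0,-0.02,0],[0,-0.02,0],[0,0,0]], "delta_rot": [[0,0,0],[0,0,0],[0,0,0]]}}

```text
time_s: 15.65
eef_pos: [0.6546, 0.1557, 0.1352]
ee_rot: [-0.065, 0.964, 0.259, -0.018]
force: [-2.9, -4.5, 9.9]
grip_width: 0.004
```

```bash
python3 st.py
```

```text
tcp in seat [-0.0012  0.0584  0.0001] [ 3.4635 10.5996  1.4914] [-0.04    0.7702  0.4455] 0.003994060815648545 15.65
```

Call:
{"method": "send_rows", "body": {"travel": [[0,0,0],[0,0,0],[0,0,0],[0,0,0],[0,0,0],[0,0,0],[0,0,0]], "delta_rot": [[0,0,0],[0,0,0],[0,0,0],[0,0,0],[0,0,0],[0,0,0],[0,0,0]], "jaw": 0}}

```text
time_s: 16.35
eef_pos: [0.6543, 0.1552, 0.1332]
ee_rot: [-0.065, 0.964, 0.258, -0.019]
force: [0.4, -0.1, -0.3]
grip_width: 0.0425
```

```bash
cat > chk.py <<'E'
from h import *
import sys
c,F=seat()
for n in sys.argv[1:]:
    p=look(n,n+"3.png"); q=regions_of(p,"plaque")
    if not q: continue
    Y,_=pts(p,q[0]["region"]);Q=(Y-c)@F
    print(n,q[0]["conf"],np.percentile(Q,[1,50,99],axis=0))
    m=(Q[:,1]>.052)&(Q[:,1]<.068); 
    if m.sum()>50: print("top edge",np.median(Q[m],0),np.percentile(Q[m],[1,99],axis=0),np.polyfit(Q[m][:,0],Q[m][:,1],1),np.polyfit(Q[m][:,0],Q[m][:,2],1))
    m=(abs(Q[:,2]-.0025)<.004)&(abs(Q[:,1])<.052)&(Q[:,1]>-.03); 
    if m.sum()>50: A=Q[m];k=np.linalg.lstsq(np.c_[A[:,:2],np.ones(len(A))],A[:,2],rcond=None)[0];print("face z=ax+by+c",k,m.sum())
E
python3 st.py; python3 chk.py wrist top scene
```

```text
tcp in seat [-0.0008  0.0568 -0.0013] [-0.3798 -0.2115 -0.2789] [-0.5599 -0.097  -0.0332] 0.04246270321866869 16.35
wrist 0.91 [[-0.0395 -0.0355 -0.0063]
 [ 0.0017  0.0596 -0.0002]
 [ 0.0426  0.0615  0.008 ]]
top edge [ 0.0075  0.0602 -0.0002] [[-0.0397  0.0553 -0.0026]
 [ 0.0425  0.0615  0.0022]] [-0.0053  0.0601] [-0.0025 -0.0002]
face z=ax+by+c [-0.0992 -0.0103  0.0047] 622
top 0.68 [[-0.0526 -0.0565  0.0025]
 [ 0.0154  0.0057  0.0056]
 [ 0.0441  0.0627  0.0124]]
top edge [0.0137 0.0585 0.005 ] [[-0.0513  0.0523  0.0011]
 [ 0.042   0.0636  0.0069]] [-0.0002  0.058 ] [0.0092 0.0048]
face z=ax+by+c [ 0.0047 -0.0056  0.0053] 332
scene 0.64 [[-0.0555 -0.0587 -0.0464]
 [-0.0117 -0.0024  0.0014]
 [ 0.0455  0.061   0.0109]]
top edge [-0.0262  0.0576  0.0013] [[-0.0555  0.0524 -0.0052]
 [ 0.0434  0.0639  0.0073]] [-0.013   0.0571] [0.0033 0.0013]
face z=ax+by+c [-0.0018 -0.0028  0.002 ] 762
```

Call:
{"method": "send_rows", "body": {"travel": [[0,0,0],[0,0,-0.1],[0,0,-0.25],[0,0,-0.25],[0,0,-0.25],[0,0,-0.25],[0,0,-0.25],[0,0,-0.25],[0,0,-0.25],[0,0,-0.25],[0,0,-0.25],[0,0,-0.25],[0,0,-0.25],[0,0,-0.25],[0,0,-0.25],[0,0,0]], "delta_rot": [[0,0,0],[0,0,0],[0,0,0],[0,0,0],[0,0,0],[0,0,0],[0,0,0],[0,0,0],[0,0,0],[0,0,0],[0,0,0],[0,0,0],[0,0,0],[0,0,0],[0,0,0],[0,0,0]]}}

```text
time_s: 18.25
eef_pos: [0.6645, 0.088, 0.2507]
ee_rot: [-0.064, 0.964, 0.258, -0.018]
force: [0.0, 0.0, 0.1]
grip_width: 0.0429
```

```bash
python3 chk.py wrist; python3 - <<'E'
from h import *
a=np.radians(206); x=np.array([np.cos(a),np.sin(a),0]); z=np.array([0,0,-1.]); T=np.c_[x,np.cross(z,x),z]
plan(np.array([.6745,-.144,.2]),T,16)
E
```

```text
wrist 0.74 [[-0.0547 -0.0433 -0.0062]
 [-0.0026  0.0596 -0.0003]
 [ 0.0425  0.0618  0.0075]]
top edge [ 0.0003  0.0602 -0.0002] [[-0.0557  0.0579 -0.0025]
 [ 0.0422  0.0618  0.002 ]] [-0.0033  0.0602] [-0.0028 -0.0002]
face z=ax+by+c [-0.0845 -0.0087  0.0044] 152
N 16 travel [0.088, -0.367, -0.025] rot [0.372, 0.058, -0.223] t 18.35 q [ 0.6651  0.8217 -1.1148  1.4163  0.211   1.2183  1.3828] F [-0.3293  0.0551  0.3342] w 0.04303149680294503
```

View pics/wrist3.png

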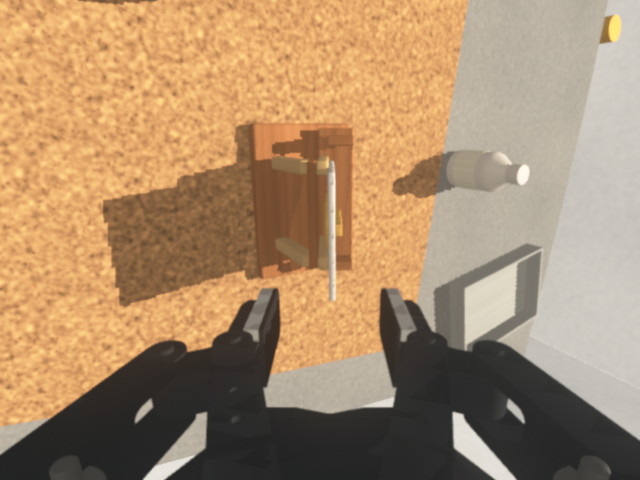

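Call:
{"method": "send_rows", "body": {"travel": [[0.09,-0.37,-0.025],[0.09,-0.37,-0.025],[0.09,-0.37,-0.025],[0.09,-0.37,-0.025],[0.09,-0.37,-0.025],[0.09,-0.37,-0.025],[0.09,-0.37,-0.025],[0.09,-0.37,-0.025],[0.09,-0.37,-0.025],[0.09,-0.37,-0.025],[0.09,-0.37,-0.025],[0.09,-0.37,-0.025],[0.09,-0.37,-0.025],[0.09,-0.37,-0.025],[0.09,-0.37,-0.025],[0.09,-0.37,-0.025],[0,0,0],[0,0,0]], "delta_rot": [[0.37,0.06,-0.22],[0.37,0.06,-0.22],[0.37,0.06,-0.22],[0.37,0.06,-0.22],[0.37,0.06,-0.22],[0.37,0.06,-0.22],[0.37,0.06,-0.22],[0.37,0.06,-0.22],[0.37,0.06,-0.22],[0.37,0.06,-0.22],[0.37,0.06,-0.22],[0.37,0.06,-0.22],[0.37,0.06,-0.22],[0.37,0.06,-0.22],[0.37,0.06,-0.22],[0.37,0.06,-0.22],[0,0,0],[0,0,0]]}}

```text
time_s: 20.15
eef_pos: [0.6734, -0.1461, 0.1993]
ee_rot: [-0.223, 0.975, 0.002, -0.002]
force: [-0.1, 0.2, 0.7]
grip_width: 0.0424
```

```bash
python3 - <<'E'
from h import *
p=look("wrist","w4.png"); X,_=pts(p)
d=X-np.array([.675,-.144,0]); near=np.hypot(d[:,0],d[:,1])<.05
k=X[near&(X[:,2]>.075)&(X[:,2]<.1)]
r=cv2.minAreaRect(k[:,:2].astype(np.float32)); print("key",len(k),r,np.median(k[:,2]))
ang=r[2] if r[1][0]>r[1][1] else r[2]+90
print("axis deg",ang)
q=regions_of(p,"timer_key")
for a in q[:2]: print(a["conf"],a["uv"],a["region"].sum())
a=np.radians(206); x=np.array([np.cos(a),np.sin(a),0]); z=np.array([0,0,-1.]); T=np.c_[x,np.cross(z,x),z]
print(sense()["eef_pos"],R.from_quat(sense()["ee_rot"]).as_matrix())
plan(np.array([*r[0],.078]),T,12)
E
```

```text
key 1278 ((0.676443338394165, -0.14584916830062866), (0.06332017481327057, 0.009729060344398022), 25.82143783569336) 0.0864770642445628
axis deg 25.82143783569336
0.93 [326.6, 236.8] 1486
[ 0.6734 -0.1456  0.1992] [[-0.9002 -0.4354 -0.005 ]
 [-0.4354  0.9002  0.0025]
 [ 0.0034  0.0044 -1.    ]]
N 12 travel [-0.006, -0.004, 0.253] rot [0.004, -0.003, -0.003] t 20.25 q [ 0.7092  0.7582 -0.9665  1.4276  0.627   1.2877  1.7171] F [-1.2506  0.3598  0.9957] w 0.04253868118906626
```

View pics/w4.png

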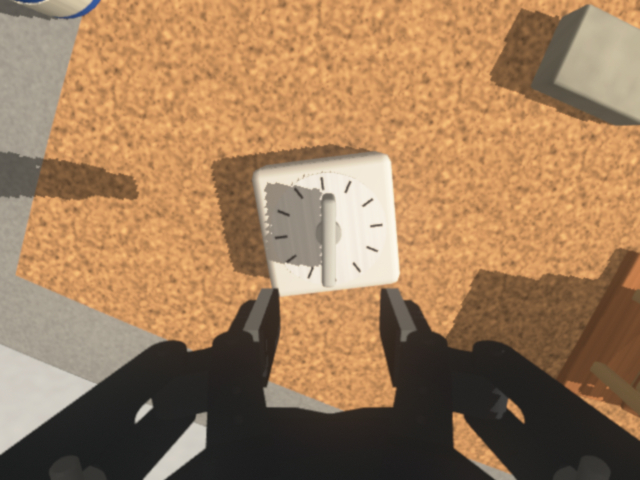

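Call:
{"method": "send_rows", "body": {"travel": [[-0.005,-0.004,0.25],[-0.005,-0.004,0.25],[-0.005,-0.004,0.25],[-0.005,-0.004,0.25],[-0.005,-0.004,0.25],[-0.005,-0.004,0.25],[-0.005,-0.004,0.25],[-0.005,-0.004,0.25],[-0.005,-0.004,0.25],[-0.005,-0.004,0.25],[0,0,0.25],[0,0,0.25],[0,0,0]], "delta_rot": [[0,0,0],[0,0,0],[0,0,0],[0,0,0],[0,0,0],[0,0,0],[0,0,0],[0,0,0],[0,0,0],[0,0,0],[0,0,0],[0,0,0],[0,0,0]]}}

```text
time_s: 21.55
eef_pos: [0.6745, -0.1467, 0.0773]
ee_rot: [-0.223, 0.975, 0.002, -0.003]
force: [-0.5, -0.8, 0.7]
grip_width: 0.0428
```

Call:
{"method": "send_rows", "body": {"travel": [[0,0,0],[0,0,0],[0,0,0],[0,0,0],[0,0,0],[0,0,0],[0,0,0]], "delta_rot": [[0,0,0],[0,0,0],[0,0,0],[0,0,0],[0,0,0],[0,0,0],[0,0,0]], "jaw": -1, "force": 60}}

```text
time_s: 22.25
eef_pos: [0.6754, -0.1458, 0.08]
ee_rot: [-0.223, 0.975, 0.002, -0.002]
force: [-3.8, 3.1, 6.5]
grip_width: 0.0085
```

```bash
python3 -c "
from h import *
s=sense();print(s['eef_pos'],s['force'],s['ft_torque'],s['grip_width'],s['joint_pos'])"
```

```text
[ 0.6754 -0.1458  0.08  ] [-3.7933  3.0974  6.4686] [ 0.4778  0.6735 -0.0082] 0.0085480280416389 [ 0.6792  0.8741 -0.8942  1.5183  0.7274  1.1121  1.6476]
```

Call:
{"method": "send_rows", "body": {"travel": [[0,0,0],[0,0,0],[0,0,0],[0,0,0],[0,0,0],[0,0,0],[0,0,0],[0,0,0],[0,0,0],[0,0,0],[0,0,0],[0,0,0]], "delta_rot": [[0,0,0.8],[0,0,0.8],[0,0,0.8],[0,0,0.8],[0,0,0.8],[0,0,0.8],[0,0,0.8],[0,0,0.8],[0,0,0.8],[0,0,0.8],[0,0,0.8],[0,0,0.8]]}}

```text
time_s: 23.45
eef_pos: [0.6754, -0.1459, 0.0799]
ee_rot: [0.194, 0.981, 0.001, -0.002]
force: [-4.3, 2.9, 6.1]
grip_width: 0.0089
```

```bash
cat > k.py <<'E'
from h import *
s=sense();M=R.from_quat(s['ee_rot']).as_matrix();print(s['eef_pos'],s['force'],s['ft_torque'],s['grip_width'],s['joint_pos'],"az x",np.degrees(np.arctan2(M[1,0],M[0,0]))%360,M[2,2])
E
python3 k.py
```

```text
[ 0.6754 -0.1459  0.0799] [-4.2613  2.8995  6.0931] [0.5398 0.7361 0.157 ] 0.008928052556943147 [ 0.59    0.8066 -0.7208  1.525   0.5834  1.0393  0.8995] az x 157.66993219469575 -0.9999871812499037
```

Call:
{"method": "send_rows", "body": {"travel": [[0,0,0],[0,0,0],[0,0,0],[0,0,0],[0,0,0],[0,0,0],[0,0,0],[0,0,0],[0,0,0],[0,0,0],[0,0,0],[0,0,0],[0,0,0],[0,0,0],[0,0,0],[0,0,0],[0,0,0],[0,0,0],[0,0,0],[0,0,0]], "delta_rot": [[0,0,0.8],[0,0,0.8],[0,0,0.8],[0,0,0.8],[0,0,0.8],[0,0,0.8],[0,0,0.8],[0,0,0.8],[0,0,0.8],[0,0,0.8],[0,0,0.8],[0,0,0.8],[0,0,0.8],[0,0,0.8],[0,0,0.8],[0,0,0.8],[0,0,0.8],[0,0,0.8],[0,0,0.8],[0,0,0.8]]}}

```text
time_s: 25.45
eef_pos: [0.6752, -0.146, 0.0799]
ee_rot: [0.779, 0.627, -0.001, -0.002]
force: [-4.0, 2.9, 6.5]
grip_width: 0.0093
```

```bash
python3 k.py
```

```text
[ 0.6752 -0.146   0.0799] [-4.023   2.9395  6.4548] [0.6664 0.8093 0.188 ] 0.009256846757521382 [ 0.4028  0.7244 -0.4024  1.54    0.3231  0.9491 -0.315 ] az x 77.67141475969929 -0.9999851627942479
```

Another 20°, in smaller steps.

Call:
{"method": "send_rows", "body": {"travel": [[0,0,0],[0,0,0],[0,0,0],[0,0,0],[0,0,0],[0,0,0],[0,0,0],[0,0,0],[0,0,0],[0,0,0]], "delta_rot": [[0,0,0.4],[0,0,0.4],[0,0,0.4],[0,0,0.4],[0,0,0.4],[0,0,0.4],[0,0,0.4],[0,0,0.4],[0,0,0.4],[0,0,0.4]]}}

```text
time_s: 26.45
eef_pos: [0.6752, -0.146, 0.0801]
ee_rot: [0.875, 0.485, -0.002, -0.002]
force: [-5.2, 2.2, 8.4]
grip_width: 0.0093
```

```bash
python3 k.py
```

```text
[ 0.6752 -0.146   0.0801] [-5.1674  2.1654  8.364 ] [0.4833 1.0243 2.2586] 0.00931812256599988 [ 0.3499  0.7106 -0.3194  1.5444  0.2573  0.9337 -0.6107] az x 57.99184579056305 -0.9999858346341978
```

Call:
{"method": "send_rows", "body": {"travel": [[0,0,0],[0,0,0],[0,0,0],[0,0,0],[0,0,0],[0,0,0],[0,0,-0.05],[0,0,-0.2],[0,0,-0.25],[0,0,-0.25],[0,0,-0.25],[0,0,-0.25],[0,0,-0.25],[0,0,-0.25],[0,0,-0.25],[0,0,-0.25],[0,0,-0.25],[0,0,-0.25],[0,0,0],[0,0,0]], "delta_rot": [[0,0,0],[0,0,0],[0,0,0],[0,0,0],[0,0,0],[0,0,0],[0,0,0],[0,0,0],[0,0,0],[0,0,0],[0,0,0],[0,0,0],[0,0,0],[0,0,0],[0,0,0],[0,0,0],[0,0,0],[0,0,0],[0,0,0],[0,0,0]], "jaw": 0}}

```text
time_s: 28.45
eef_pos: [0.6759, -0.1469, 0.1893]
ee_rot: [0.876, 0.483, -0.002, -0.002]
force: [0.6, 0.7, -0.2]
grip_width: 0.0428
```

```bash
python3 k.py; python3 chk.py scene top; python3 - <<'E'
from h import *
p=look("wrist","w5.png"); X,_=pts(p)
d=X-np.array([.6755,-.145,0]); k=X[(np.hypot(d[:,0],d[:,1])<.05)&(X[:,2]>.075)&(X[:,2]<.1)]
print("key",len(k),cv2.minAreaRect(k[:,:2].astype(np.float32)))
a=cv2.imread("pics/scene3.png")[180:420,180:420];cv2.imwrite("pics/m5.png",np.hstack([cv2.resize(a,(480,480)),cv2.imread("pics/w5.png")[:,160:480]]))
E
```

```text
[ 0.6759 -0.1469  0.1893] [ 0.5616  0.6983 -0.1546] [-0.0433  0.0401 -0.0187] 0.042792176901320644 [ 0.3647  0.6018 -0.3429  1.4574  0.2112  1.1237 -0.5771] az x 57.78286648160796 -0.9999879713486418
scene 0.62 [[-0.0554 -0.0558 -0.0058]
 [-0.0094  0.0051  0.0014]
 [ 0.0419  0.0611  0.0098]]
top edge [-0.0131  0.057   0.001 ] [[-0.0557  0.052  -0.0054]
 [ 0.0394  0.0624  0.0065]] [-0.0086  0.0568] [-0.0012  0.0009]
face z=ax+by+c [-0.0095 -0.0091  0.002 ] 813
top 0.61 [[-0.0548 -0.0555  0.0004]
 [-0.0017  0.0114  0.0054]
 [ 0.0441  0.0622  0.0126]]
top edge [-0.0076  0.0587  0.0048] [[-0.0512  0.0521  0.0002]
 [ 0.0414  0.0631  0.0072]] [0.0016 0.0582] [-0.0014  0.0045]
face z=ax+by+c [0.0102 0.0044 0.0051] 552
key 1426 ((0.6769266128540039, -0.14537586271762848), (0.06339257955551147, 0.01002464909106493), 63.93244934082031)
```

View pics/m5.png

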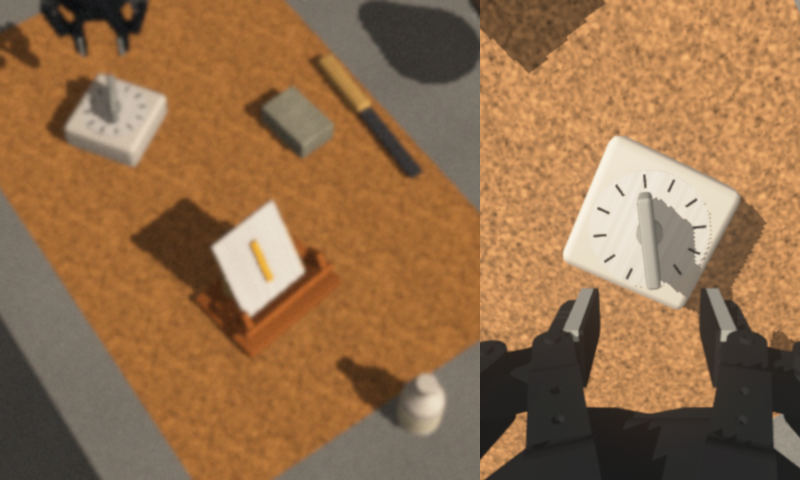

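Call:
{"method": "send_rows", "body": {"travel": [[0,0,0.2],[0,0,0.25],[0,0,0.25],[0,0,0.25],[0,0,0.25],[0,0,0.25],[0,0,0.25],[0,0,0.25],[0,0,0.25],[0,0,0.25],[0,0,0.25],[0,0,0.08],[0,0,0],[0,0,0]], "delta_rot": [[0,0,-0.6],[0,0,-0.6],[0,0,0],[0,0,0],[0,0,0],[0,0,0],[0,0,0],[0,0,0],[0,0,0],[0,0,0],[0,0,0],[0,0,0],[0,0,0],[0,0,0]]}}

```text
time_s: 30.1
eef_pos: [0.6757, -0.1467, 0.0783]
ee_rot: [0.849, 0.528, -0.001, -0.002]
force: [-0.3, -0.1, 0.4]
grip_width: 0.0424
```

Call:
{"method": "send_rows", "body": {"travel": [[0,0,0],[0,0,0],[0,0,0],[0,0,0],[0,0,0],[0,0,0],[0,0,0]], "delta_rot": [[0,0,0],[0,0,0],[0,0,0],[0,0,0],[0,0,0],[0,0,0],[0,0,0]], "jaw": -1, "force": 80}}

```text
time_s: 30.8
eef_pos: [0.675, -0.1464, 0.0787]
ee_rot: [0.849, 0.528, -0.002, -0.002]
force: [-4.1, 1.6, 5.5]
grip_width: 0.0089
```

Call:
{"method": "send_rows", "body": {"travel": [[0,0,0],[0,0,0],[0,0,0],[0,0,0]], "delta_rot": [[0,0,0.2],[0,0,0.2],[0,0,0.2],[0,0,0]]}}

```text
time_s: 31.2
eef_pos: [0.675, -0.1463, 0.0788]
ee_rot: [0.862, 0.507, -0.002, -0.002]
force: [-3.8, 0.6, 5.0]
grip_width: 0.0086
```

```bash
python3 k.py
```

```text
[ 0.675  -0.1463  0.0788] [-3.8402  0.6399  5.0406] [0.0344 0.8465 1.563 ] 0.008632568377966797 [ 0.3559  0.7133 -0.328   1.5447  0.2653  0.9333 -0.5643] az x 60.964973574019226 -0.9999845715733269
```

Call:
{"method": "send_rows", "body": {"travel": [[0,0,0],[0,0,0],[0,0,0]], "delta_rot": [[0,0,0.2],[0,0,0.2],[0,0,0]]}}

```text
time_s: 31.5
eef_pos: [0.675, -0.1463, 0.0788]
ee_rot: [0.87, 0.493, -0.002, -0.002]
force: [-4.1, 0.3, 6.1]
grip_width: 0.0086
```

```bash
python3 k.py
```

```text
[ 0.675  -0.1463  0.0788] [-4.1223  0.3075  6.142 ] [-0.0059  0.8007  2.1894] 0.008613379514672007 [ 0.3504  0.712  -0.3197  1.5452  0.259   0.9319 -0.5933] az x 59.04306096404643 -0.9999845348501448
```

Call:
{"method": "send_rows", "body": {"travel": [[0,0,0],[0,0,0],[0,0,0],[0,0,0],[0,0,0],[0,0,0],[0,0,-0.05],[0,0,-0.2],[0,0,-0.25],[0,0,-0.25],[0,0,-0.25],[0,0,-0.25],[0,0,-0.25],[0,0,-0.25],[0,0,-0.25],[0,0,-0.25],[0,0,-0.25],[0,0,-0.25],[0,0,0],[0,0,0]], "delta_rot": [[0,0,0],[0,0,0],[0,0,0],[0,0,0],[0,0,0],[0,0,0],[0,0,0],[0,0,0],[0,0,0],[0,0,0],[0,0,0],[0,0,0],[0,0,0],[0,0,0],[0,0,0],[0,0,0],[0,0,0],[0,0,0],[0,0,0],[0,0,0]], "jaw": 0}}

```text
time_s: 33.5
eef_pos: [0.6759, -0.1469, 0.1881]
ee_rot: [0.871, 0.491, -0.002, -0.002]
force: [0.0, -0.3, 0.2]
grip_width: 0.0425
```

```bash
python3 - <<'E'
from h import *
p=look("wrist"); X,_=pts(p)
d=X-np.array([.6755,-.145,0]); k=X[(np.hypot(d[:,0],d[:,1])<.05)&(X[:,2]>.075)&(X[:,2]<.1)]
print("key",len(k),cv2.minAreaRect(k[:,:2].astype(np.float32)),sense()["time_s"])
p=look("top")
for n,c in dict(bottle=(.5856,.4258),pot=(.5789,-.4098),whetstone=(.4647,.0014),flat_file=(.3692,.0295)).items():
    for a in regions_of(p,n)[:2]: Y,_=pts(p,a["region"]);print(n,a["conf"],np.median(Y,0)[:2]-c)
E
```

```text
key 1423 ((0.6768389344215393, -0.14547552168369293), (0.06375796347856522, 0.010075751692056656), 63.9405403137207) 33.55
bottle 0.93 [-0.0005  0.    ]
pot 0.72 [-0.0002 -0.0006]
whetstone 0.98 [-0.001  -0.0004]
flat_file 0.92 [ 0.0001 -0.0006]
flat_file 0.25 [ 0.095  -0.0289]
```

Key unmoved under ~2.2 N·m: it is on its stop. Handing in.

```bash
python3 -c "
from bench import *
print(close_job())"
```

```text
the job is handed in; nothing more can be done
None
```

The plaque is turned over and back on the easel with the bar side outward. The timer is wound to its stop. I handed the job in at about 33.6 s of robot time; the hand-in gives no verdict.

**Plaque:** I gripped it by its top edge, lifted it clear, turned it half round about its long axis and set it down with about 10 N on the ledge. In the last close look it sat within about 1 mm of home up the slope and out from the rails. Its tilt was under 0.02 rad. Along the ledge it read up to about 7 mm off-centre, against the 12 mm allowed, though part of it was hidden in that view. The top camera put the face about 2.5 mm farther out than the wrist camera did, which is still within the 8 mm limit.

**Timer key:** I turned it clockwise in one grip until the resistance jumped from about 0.2 to 2.3 N m.
- **Angle disagreement:** the camera shows the wing turned about 142° (2.48 rad), while the tool itself turned 148°, so the key slipped about 6° in the fingers. If the key started exactly at zero, 2.48 rad is short of the nominal 2.6 stop and only just above the 2.45 limit.
- **Check:** I gripped it again and pushed to about 2.2 N m, and the key did not move. I take that as the stop, which would mean it started slightly wound.

**Bystanders:** the bottle, pot, whetstone and file all read within about 1 mm of where they started. The gripper was open and clear of everything at hand-in.

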